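# Change the rack on a bench shaker

## Robot

A 6-joint arm with a two-finger parallel gripper is mounted at the origin on the work surface. World frame = base frame: x ahead of the robot, y to its left, z up, the work surface at z = 0. Lengths are in mm, angles in degrees, forces in N, time in s.
With the tool pointing down it reaches from about 275 to 850 mm from the base axis. Payload 5.2 kg.
Tool frame: the origin (TCP) lies midway between the tips of the shut fingers; the grasp point (between the pads) lies 19 mm behind it; z points along the fingers, y is the direction in which the jaws open and shut (so a half turn about z gives the same grasp; the last joint's range is limited). The gripper opens to 85 mm and grips with 20 to 120 N. Pads are 22 mm wide; open, the fingers measure 114 mm over their backs; the gripper's body (76 mm by 85 mm) begins 54 mm behind the grasp point. The pads swing forward as they close: fully open they stand 13 mm farther back than shut.
Start: joints at [55.989, 14.817, 87.949, -0, 77.235, -11.62], TCP at [209.49, 508.546, 231.31] pointing down, gripper open.
Joint ranges: [-179.93, 179.93], [-52.35, 119.4], [10.71, 147.94], [-69.91, 249.91], [12.55, 155.21], [-178.61, 178.61]. Speed limits (degrees/s): [147.25, 147.25, 180, 180, 180, 180].

## Interface

Orientations are given as [roll, pitch, yaw] about the fixed x, y, z axes, in that order (R = Rz(yaw) Ry(pitch) Rx(roll)).
In Python, from bench import manip, eyes gives the robot as it stands.
- The arm moves only by the shell command python3 -m pendant 'ROWS'. ROWS is JSON, a list that holds one entry, the list of rows, each a list of 7 numbers: the shift along the tool's x, y, z each as a share of 0.25 m, from -1 to 1, then the turn, a rotation vector about the tool's x, y, z each as a share of pi rad, from -1 to 1, then the closure in counts, from 0 (fully open) to 255 (shut). A call has 1 to 20 rows; each row is the pose to reach, as a shift and turn from the pose commanded when the call began, along the tool's axes at that moment, turning the shorter way round; what a row does not reach only later rows make up. A row lasts 1/12 s, in which the tool goes at most 41.7 mm and 7.16 degrees, less where a joint would pass 70% of its speed; a pose out of reach is approached as far as the arm can. A call with a number of a shift or a turn outside -1 to 1 is refused whole. A call with a gripper value outside its range is refused whole. The fingers move at their own pace and stop on an object; the grip force is fixed at half the most. Time passes only in rows, so rows that repeat a pose let the fingers close. It gives the time, the measured TCP pose, the force and the opening at its end, in the units of the state.
- manip.get_state(): the state, without advancing time (a new reading comes with each control period).
- eyes.grab_frame(name): name is "scene" or "top" or "wrist"; returns a dict with "pixels" (480x640x3 uint8, blue, green, red), "intrinsics" (3x3 intrinsics, pixels), "eye" and "attitude" of the camera in the world; the wrist camera has in their place "mount" (4x4, takes a point from camera to tool coordinates, whose origin is the TCP and whose axes are the flange's). Camera axes: x right, y up, looking along -z (the intrinsics and any distortion apply to the point x, -y, -z); pixel columns grow to the right and rows downward; lengths in mm; the calibration is good to about 2 mm. A picture is of the moment at which its call begins: read the wrist's pose just before it. There is no depth.
- manip.close_job(): hands the job in, once; it reports no verdict.
The state is a dict: "time_s": time; "joint_pos": joint angles; "dq": joint speeds; "joint_efforts": joint torques, N m; "eef_pos": TCP position; "ee_rot": TCP orientation; "force": force on the tool from outside, world axes, zero at the start; "ft_torque": the same for the moment, N m; "gripper_width": finger opening in mm.
Only numpy, scipy, OpenCV 4.12 (cv2) and the standard library are available. Lean on these libraries where they do the work, as an engineer would, in place of code of your own. Each camera call takes 0.05 s, during which the arm holds its last target.

## Task

The shaker on the bench still has the empty tube rack on its deck: lift that off and stand it upright in the shallow steel tray. Then stand the rack with the tall tubes, kept upright, in the middle of the deck with its long side along the clamp bar, let go of it, and push the clamp bar up behind it so that it squarely holds the sensing pin pressed in against the fence. Only with the pin held in, throw the start lever right over; leave the rack of short tubes and the bottles and glassware where they stand.

Things in the scene. Friction and masses are not known exactly. Their poses are not given: they have to be found in the camera images.
- shaker: bench shaker, fixed: blue box 270 (x) by 260 (y) mm with an aluminium deck 250 by 180 mm, its top 70 mm above the bench. Origin: bench level below the deck's centre; x points to the fence at the deck's far end (face at x = 100 mm, 160 wide, 40 mm above the deck), z up. Two bumpers on the fence, at y = +-45, have faces at x = 92 mm: a rack is home with its long side against both
- pin (a joint): sensing pin (plunger 12 mm thick) in the middle of the fence, 18 mm above the deck, pointing along the shaker's -x. Metres pressed in: 0 free (tip 20 mm proud of the fence), 0.012 with a rack home against the bumpers, stop at 0.015. Its spring pushes back with 0.7 N at first, 3.3 N when home, which can push an unclamped rack away
- pin_tip (a point): tip of the sensing pin; when free at shaker x = +80 mm, y = 0, z = 88 mm
- clamp (a joint): the clamp's slide along the shaker's +x, metres: 0 fully open, with the bar's front face at shaker x = -60 mm (face = -60 mm + joint); 0.092 with a 60 mm deep rack home; stop at 0.11. Starts between 0 and 0.03. Sliding takes about 6 N, up to 15 N with a rack and the pin in front; it stays where it is left
- clamp_grip (a point): where to take or push the clamp: on its upright black fin (34 mm along x, 14 mm thick along y, top 100 mm above the deck), 85 mm above the deck, 45 mm behind the bar's front face, y = 0. Axes as the shaker's. The steel bar in front of it is 130 mm wide (y), from 15 to 45 mm above the deck
- start (a joint): start lever on the shaker's -y side, hinged about the shaker's y axis, rad: 0 leaning to the shaker's -x (off), 1.0 leaning to its +x (fully thrown, at its stop); starts between 0 and 0.1. Takes about 1 N at the ball; stays where it is left
- start_tip (a point): centre of the 26 mm black ball on the end of the start lever, 80 mm from its pivot, which is at shaker x = -70, y = -120, z = 72 mm. The ball is at shaker z = 142 mm at both ends of the swing, 152 mm midway. The lever's grey base block, 70 (x) by 50 (y) mm, ends 75 mm above the bench
- full_c (a point): centre (half-way up) of the loose rack with tall tubes, 0.3 to 0.6 kg: 60 (x) by 130 (y) by 133 mm high; 8 tubes whose grey caps reach 94 mm above its foot, well above its white tier (62 mm). A carrying bar 14 mm thick (x), 16 mm high, 130 mm long (y) runs over its middle, bar centre 58.5 mm above this point. Alike both ways round; z up
- empty_c (a point): centre (half-way up) of the empty rack, 0.2 to 0.4 kg: same frame, size and carrying bar as the rack with tall tubes, without tubes. It starts standing on the shaker's deck, its long side roughly along the clamp bar, between the clamp bar and the pin
- short_c (a point): centre (half-way up) of a third, like rack with 8 short tubes whose caps reach only 72 mm above its foot, just over the upper tier. Not to be moved
- tray: shallow open steel tray, fixed to the bench, 120 (x) by 190 (y) by 14 mm high outside, walls 4 mm, inner floor 4 mm above the bench. Origin: bench level below its centre; x across its short side
- wash_c (a point): middle of a white wash bottle 68 mm thick and 200 mm tall, not to be moved
- jar_c (a point): middle of a brown jar 60 mm thick and 75 mm tall, not to be moved
- beaker_c (a point): middle of a glass beaker 72 mm thick and 95 mm tall, not to be moved

How it is judged:
By the outcome, as a careful person would: the job done as asked, in the order asked, and still so for the second after the job is handed in, with the robot touching nothing.
It also fails if it takes over 72 s, if anything falls off the work surface, if the arm or the gripper's body presses on something with over 40 N, if the wrist force passes 120 N, or if a joint passes its speed limit or range.

## Working session

There is one attempt and no reset: what is moved stays moved. The work goes in short steps, Python scripts to look and compute and a shell command to move; the robot and the scene stay as the last step left them, time stands still between calls to the robot, and variables do not carry over. Pictures are saved under pics/ and viewed, and the job is handed in when it is done.

```bash
ls; mkdir -p pics
cat > h.py <<'E'
import cv2,numpy as np
from bench import manip,eyes
from scipy.spatial.transform import Rotation as R
E
python3 - <<'E'
from h import *
print(manip.get_state())
for n in ["scene","top","wrist"]:
    f=eyes.grab_frame(n); cv2.imwrite(f"pics/{n}0.png",f["pixels"]); print(n,{k:(v.tolist() if hasattr(v,'tolist') else v) for k,v in f.items() if k!="pixels"})
E
```

```text
pics
{'time_s': 0.0, 'joint_pos': array([ 5.59900395e+01,  1.48576595e+01,  8.80134496e+01,  4.53301905e-04,
        7.72346020e+01, -1.16212361e+01]), 'dq': array([ 0.05058116, -0.00709493, -0.04374399,  0.01574403,  0.07901473,
       -0.10572055]), 'joint_efforts': array([ 1.38827061e-03, -4.46029150e+01, -2.90576148e+01, -8.08342747e-05,
        1.15682976e-02, -5.76789535e-05]), 'eef_pos': array([209.16686881, 508.08292825, 230.47311396]), 'ee_rot': array([-1.79896545e+02, -2.17273780e-02,  1.57611155e+02]), 'force': array([-0.66899966,  0.14183201,  0.15995117]), 'ft_torque': array([ 0.04920157,  0.04429887, -0.01193765]), 'gripper_width': 85.26918868644569}
scene {'intrinsics': [[603.8721539564308, 0.0, 327.1044331692101], [0.0, 603.8721539564308, 234.17771716048156], [0.0, 0.0, 1.0]], 'eye': [1463.6274318241656, -9.471588507256216, 1253.680609878234], 'attitude': [38.18537469179401, 0.173574361993202, 88.21644078423964]}
top {'intrinsics': [[577.0867163290426, 0.0, 316.517319319844], [0.0, 577.0867163290426, 250.04117467943587], [0.0, 0.0, 1.0]], 'eye': [385.9004582083933, -1.5808648616717773, 1418.7818787244807], 'attitude': [7.770510181004508, -0.08050448158598027, -89.37780535357179]}
wrist {'intrinsics': [[359.96359572214317, 0.0, 318.40293243240137], [0.0, 359.96359572214317, 240.29191941392435], [0.0, 0.0, 1.0]], 'mount': [[-0.00018565110304925774, 0.9507449603946614, 0.3099741695977583, 81.18710311809166], [0.9999993905962863, -0.00016083015212453304, 0.0010922182547144072, 0.5334062784659865], [0.0010882741941718424, 0.30997418346987227, -0.9507443511488577, -142.04609595810425], [0.0, 0.0, 0.0, 1.0]]}
```

View pics/scene0.png

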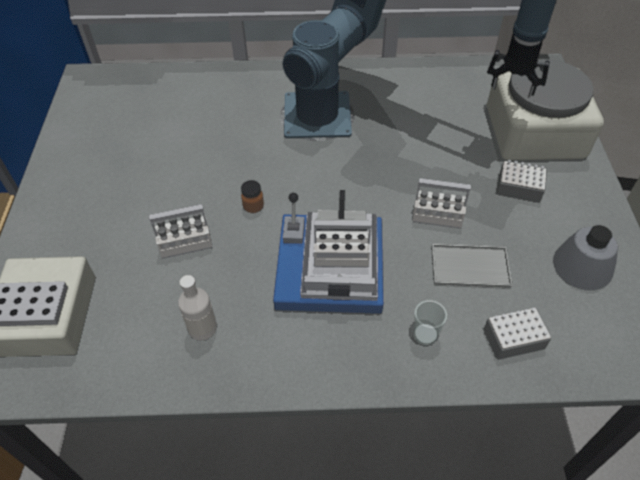

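View pics/top0.png

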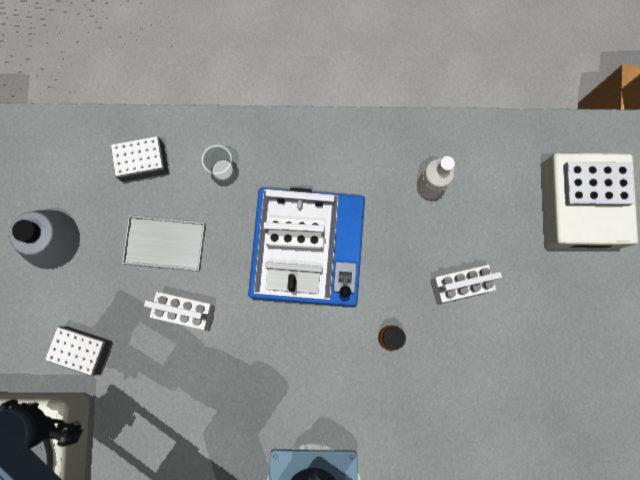

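View pics/wrist0.png

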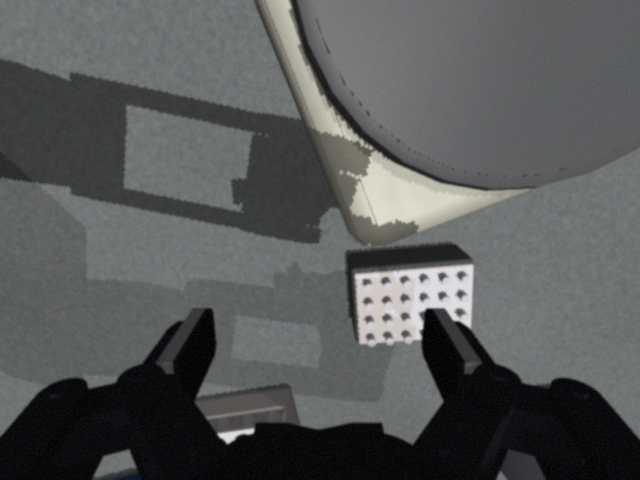

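```bash
cat >> h.py <<'E'
ST={}
def cam(n):
    f=eyes.grab_frame(n); K=np.array(f["intrinsics"])
    if n=="wrist":
        s=manip.get_state(); M=np.array(f["mount"]); Rt=R.from_euler('xyz',s["ee_rot"],degrees=True).as_matrix()
        return f["pixels"],K,Rt@M[:3,3]+s["eef_pos"],Rt@M[:3,:3]
    return f["pixels"],K,np.array(f["eye"]),R.from_euler('xyz',f["attitude"],degrees=True).as_matrix()
def ray(K,Rc,px):
    d=np.array([(px[0]-K[0,2])/K[0,0],-(px[1]-K[1,2])/K[1,1],-1.]); return Rc@d
def atz(c,px,z):
    _,K,e,Rc=c; d=ray(K,Rc,px); return e+d*(z-e[2])/d[2]
def tri(c1,p1,c2,p2):
    A=[];b=[]
    for c,p in((c1,p1),(c2,p2)):
        d=ray(c[1],c[3],p); d/=np.linalg.norm(d); P=np.eye(3)-np.outer(d,d); A.append(P); b.append(P@c[2])
    x=np.linalg.lstsq(np.vstack(A),np.hstack(b),rcond=None)[0]
    return x,[np.linalg.norm(A[i]@x-b[i]) for i in(0,1)]
def proj(c,X):
    _,K,e,Rc=c; q=Rc.T@(np.asarray(X)-e); return np.array([K[0,2]+K[0,0]*q[0]/-q[2],K[1,2]-K[1,1]*q[1]/-q[2]])
def crop(img,x0,y0,w,h,s,name):
    c=cv2.resize(img[y0:y0+h,x0:x0+w],None,fx=s,fy=s,interpolation=cv2.INTER_CUBIC)
    for i in range(0,w,10):
        cv2.line(c,(i*s,0),(i*s,8 if i%50 else 20),(0,0,255),1)
        if i%20==0: cv2.putText(c,str(x0+i),(i*s,30),0,.4,(0,0,255),1)
    for i in range(0,h,10):
        cv2.line(c,(0,i*s),(8,i*s),(0,0,255),1)
        if i%20==0: cv2.putText(c,str(y0+i),(10,i*s+4),0,.4,(0,0,255),1)
    cv2.imwrite("pics/"+name,c)
E
python3 - <<'E'
from h import *
t=cv2.imread("pics/top0.png"); s=cv2.imread("pics/scene0.png")
crop(t,240,175,130,140,4,"a1.png")
crop(t,110,205,110,130,4,"a2.png")
crop(s,265,175,130,145,4,"a3.png")
crop(s,400,165,120,130,4,"a4.png")
crop(s,140,170,130,100,4,"a5.png")
E
```

```text
(no output)
```

View pics/a1.png

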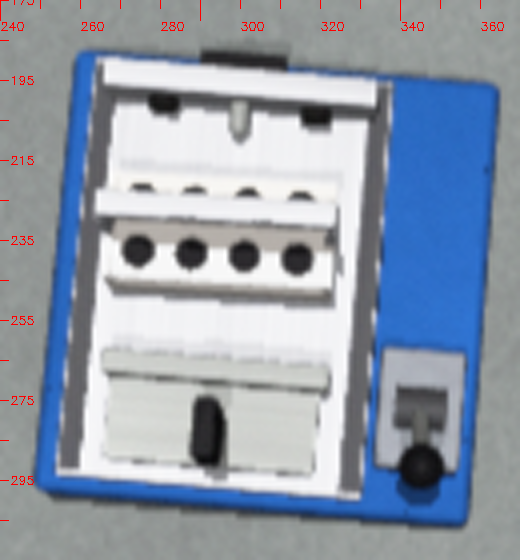

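View pics/a2.png

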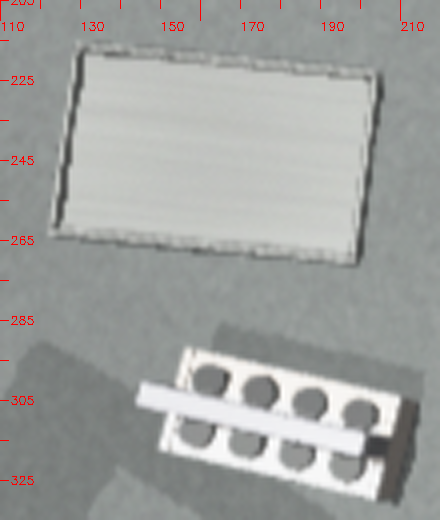

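View pics/a3.png

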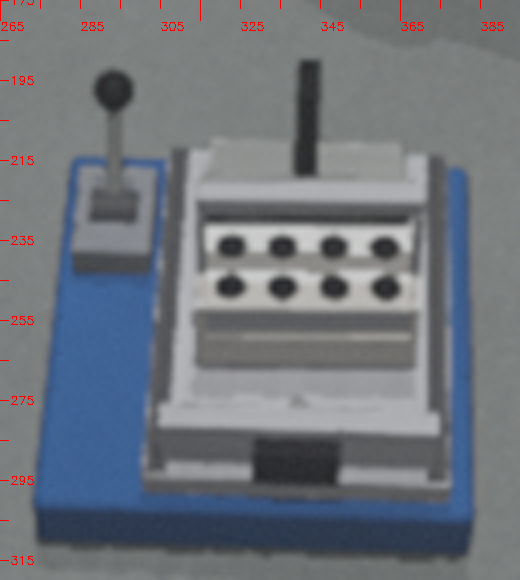

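View pics/a4.png

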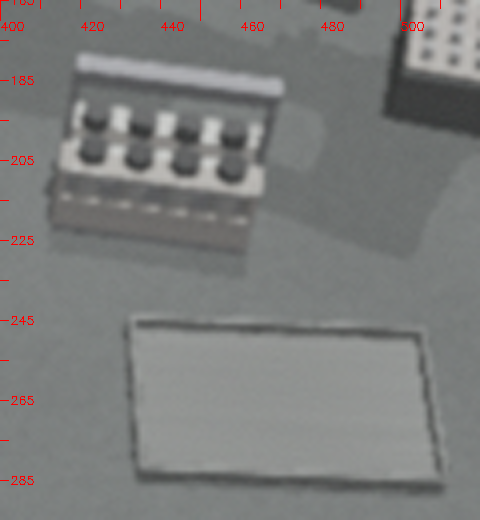

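View pics/a5.png

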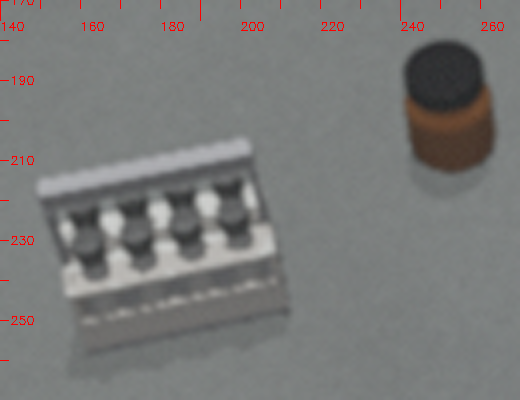

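Run:
```python
from h import *
t=cv2.imread("pics/top0.png")
crop(t,425,255,90,60,6,"b1.png")
crop(t,375,140,100,220,3,"b2.png")
c=(None,)+cam("top")[1:]; s=(None,)+cam("scene")[1:]
print("box60",*[atz(c,p,60).round(1) for p in((259.5,188),(364.2,196.2),(356.5,305.7),(249.5,297.5))])
print("deck70",*[atz(c,p,70).round(1) for p in((254.2,293.5),(330,299.5),(338,195.5))])
print("bar203",*[atz(c,p,203).round(1) for p in((264.2,225.5),(324.2,229))])
print("pin", tri(c,(299.5,209.5),s,(339.5,275)))
print("ball",tri(c,(345,291.5),s,(293.5,197.5)))
print("fin z170",atz(c,(291.5,282),170))
print("tray14",*[atz(c,p,14).round(1) for p in((130,216),(205,222.5),(199,271.5),(123,264))])
print("empty bar tri L/R",tri(c,(264.2,225.5),s,(368.5,241)))
```

```text
box60 [720.8 137.6  60. ] [ 703.4 -114.8   60. ] [440.6 -96.7  60. ] [457.1 154.8  60. ]
deck70 [466.  142.9  70. ] [453.9 -34.2  70. ] [702.1 -51.4  70. ]
bar203 [603.5 111.  203. ] [597.4 -17.4 203. ]
pin (array([664.60900284,  40.34763595,  81.33192796]), [np.float64(0.5903277350238041), np.float64(0.5903277350239186)])
ball (array([468.55842072, -65.27071604, 138.06853541]), [np.float64(0.3971384732544891), np.float64(0.397138473254455)])
fin z170 [485.80936755  51.97731132 170.        ]
tray14 [657.6 461.2  14. ] [643.3 275.   14. ] [521.5 285.1  14. ] [537.9 471.8  14. ]
empty bar tri L/R (array([614.04604412, 113.02002511, 143.68892922]), [np.float64(3.4132314983024856), np.float64(3.4132314983025713)])
```

View pics/b1.png

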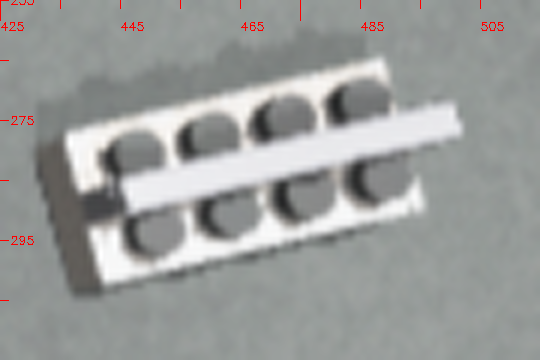

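View pics/b2.png

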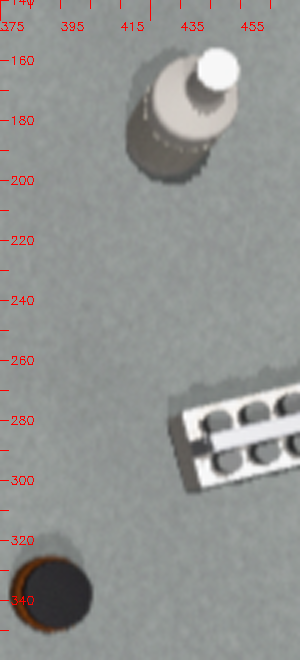

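Run:
```python
from h import *
c=(None,)+cam("top")[1:]; s=(None,)+cam("scene")[1:]
print("full tri",tri(c,(445.3,287.5),s,(202.5,207)),tri(c,(501.7,274.7),s,(149.5,217)))
print("full 133",*[atz(c,p,133).round(1) for p in((445.3,287.5),(501.7,274.7))])
print("empty tri",tri(c,(264.2,225.5),s,(371.2,223)),tri(c,(324.2,229),s,(314,221.5)))
print("short133",*[atz(c,p,133).round(1) for p in((145,303.5),(201.5,315.5))])
im=cam("scene")[0]; crop(im,300,205,90,60,8,"c1.png")
```

```text
full tri (array([ 480.78660853, -290.52319478,  125.27869547]), [np.float64(0.7108156478676251), np.float64(0.7108156478682242)]) (array([ 510.67512485, -416.36545396,  127.9044148 ]), [np.float64(1.4616020083031882), np.float64(1.4616020083036503)])
full 133 [ 480.2 -289.5  133. ] [ 510.3 -416.3  133. ]
empty tri (array([604.5639567 , 112.56401222, 197.53057859]), [np.float64(1.096055826889299), np.float64(1.0960558268894123)]) (array([597.88214137, -16.37443735, 200.10605954]), [np.float64(1.074406448832279), np.float64(1.0744064488322738)])
short133 [437.4 377.9 133. ] [412.3 251.5 133. ]
```

View pics/c1.png

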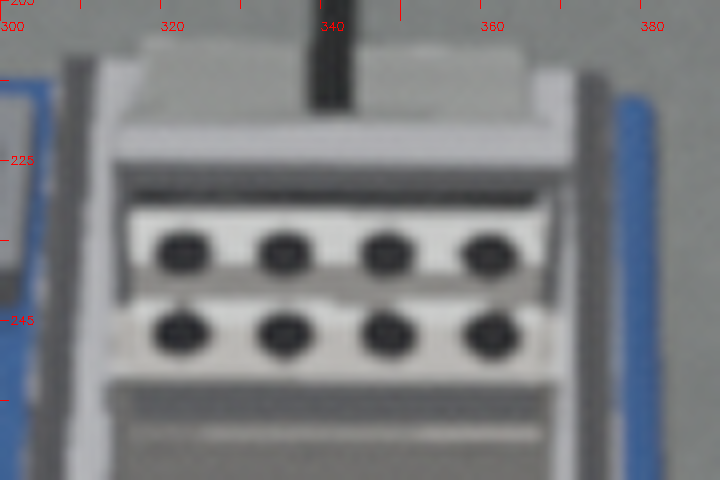

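```bash
cat >> h.py <<'E'
def plan(start,targets):
    """start,targets: (x,y,z,yaw) tool down; prints row values"""
    def pose(p): return np.array(p[:3],float),R.from_euler('xyz',[180,0,p[3]],degrees=True)
    p0,r0=pose(start)
    for t in targets:
        p,r=pose(t); d=r0.inv().apply(p-p0)/250; w=(r0.inv()*r).as_rotvec()/np.pi
        print(t,"->",d.round(4),w.round(4),"rows>=%d"%max(np.ceil(np.linalg.norm(p-p0)/41.7),np.ceil(np.linalg.norm(w)*180/7.16)))
def st():
    s=manip.get_state(); print("t%.2f"%s["time_s"],"pos",s["eef_pos"].round(1),"rot",s["ee_rot"].round(2),"F",s["force"].round(1),"w%.1f"%s["gripper_width"])
E
python3 - <<'E'
from h import *
plan((209.49,508.546,231.31,157.61),[(400,270,300,120),(600.5,47,260,87.2)])
plan((600.5,47,260,87.2),[(600.5,47,178,87.2)])
E
```

```text
(400, 270, 300, 120) -> [-1.068  -0.592  -0.2748] [ 0.     -0.      0.2089] rows>=8
(600.5, 47, 260, 87.2) -> [-2.1494 -1.1112 -0.1148] [ 0.     -0.      0.3912] rows>=15
(600.5, 47, 178, 87.2) -> [ 0.    -0.     0.328] [0. 0. 0.] rows>=2
```

```bash
python3 -m pendant '[[[-1,-0.5,-0.2,0,0,0.3912,0],[-1,-0.5,-0.2,0,0,0.3912,0],[-1,-0.5,-0.2,0,0,0.3912,0],[-1,-0.5,-0.2,0,0,0.3912,0],[-1,-0.5,-0.2,0,0,0.3912,0],[-1,-0.5,-0.2,0,0,0.3912,0],[-1,-0.5,-0.2,0,0,0.3912,0],[-1,-0.5,-0.2,0,0,0.3912,0],[-1,-0.5,-0.2,0,0,0.3912,0],[-1,-0.5,-0.2,0,0,0.3912,0],[-1,-0.5,-0.2,0,0,0.3912,0]]]'
python3 - <<'E'
from h import *
p0=np.array([209.49,508.546,231.31]);r=R.from_euler('xyz',[180,0,157.61],degrees=True)
p=p0+r.apply([-250,-125,-50]);print(p)
st()
plan((*p,87.2),[(600.5,47,240,87.2)])
E
```

```text
time_s: 1.32
eef_pos: [393.3, 297.3, 281.4]
ee_rot: [180.0, -0.0, 86.9]
force: [0.7, -0.2, -0.9]
gripper_width: 85.5
[393.02950636 297.74218219 281.31      ]
t1.32 pos [393.3 297.3 281.4] rot [180.    -0.    86.92] F [ 0.7 -0.2 -0.9] w85.5
(600.5, 47, 240, 87.2) -> [-0.9612  0.8779  0.1652] [0. 0. 0.] rows>=8
```

```bash
python3 -m pendant '[[[-0.961,0.878,0.165,0,0,0,0],[-0.961,0.878,0.165,0,0,0,0],[-0.961,0.878,0.165,0,0,0,0],[-0.961,0.878,0.165,0,0,0,0],[-0.961,0.878,0.165,0,0,0,0],[-0.961,0.878,0.165,0,0,0,0],[-0.961,0.878,0.165,0,0,0,0],[-0.961,0.878,0.165,0,0,0,0],[-0.961,0.878,0.165,0,0,0,0],[-0.961,0.878,0.165,0,0,0,0]]]'
python3 - <<'E'
from h import *
st(); c=cam("wrist"); cv2.imwrite("pics/w1.png",c[0])
print(proj(c,(603.5,111,203)),proj(c,(597.4,-17.4,203)),proj(c,(664,40.3,88)))
E
```

```text
time_s: 2.15
eef_pos: [601.0, 45.4, 238.8]
ee_rot: [-179.9, -0.0, 87.2]
force: [-0.5, -0.2, 0.2]
gripper_width: 85.7
t2.15 pos [601.   45.4 238.8] rot [-1.7989e+02 -1.0000e-02  8.7190e+01] F [-0.5 -0.2  0.2] w85.7
[321.59734951 158.11970569] [321.13044559 378.23171919] [395.97911169 227.01468929]
```

View pics/w1.png

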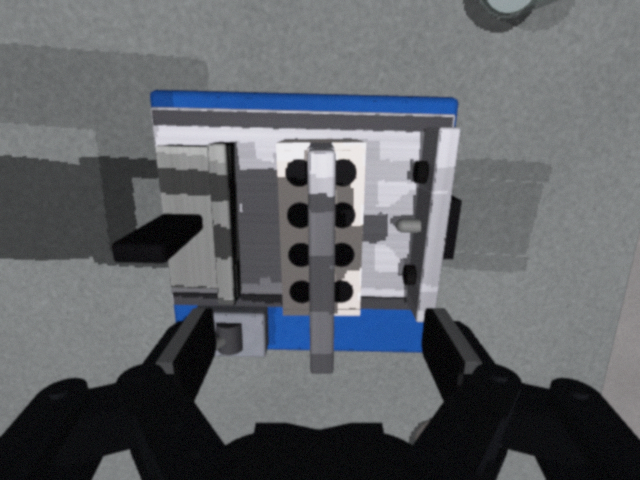

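```bash
python3 -m pendant '[[[0,0,0.12,0,0,0,0],[0,0,0.248,0,0,0,0],[0,0,0.248,0,0,0,0],[0,0,0.248,0,0,0,0],[0,0,0.248,0,0,0,255],[0,0,0.248,0,0,0,255],[0,0,0.248,0,0,0,255],[0,0,0.248,0,0,0,255],[0,0,0.248,0,0,0,255],[0,0,0.248,0,0,0,255],[0,0,0.248,0,0,0,255]]]'
python3 - <<'E'
from h import *
plan((600.5,47,178,87.2),[(600.5,47,290,87.2),(600,220,290,87.2),(590.1,373.3,290,85.4),(590.1,373.3,116,85.4)])
plan((590.1,373.3,290,85.4),[(590.1,373.3,116,85.4)])
E
```

```text
time_s: 3.12
eef_pos: [601.2, 46.9, 178.7]
ee_rot: [179.9, 0.0, 87.2]
force: [1.4, 1.0, 1.8]
gripper_width: 12.9
(600.5, 47, 290, 87.2) -> [ 0.     0.    -0.448] [0. 0. 0.] rows>=3
(600, 220, 290, 87.2) -> [ 0.6911 -0.0358 -0.448 ] [0. 0. 0.] rows>=5
(590.1, 373.3, 290, 85.4) -> [ 1.3016 -0.1053 -0.448 ] [ 0.   -0.    0.01] rows>=9
(590.1, 373.3, 116, 85.4) -> [ 1.3016 -0.1053  0.248 ] [ 0.   -0.    0.01] rows>=8
(590.1, 373.3, 116, 85.4) -> [ 0.    -0.     0.696] [0. 0. 0.] rows>=5
```

```bash
python3 -m pendant '[[[0,0,-0.1,0,0,0,255],[0,0,-0.22,0,0,0,255],[0,0,-0.34,0,0,0,255],[0,0,-0.448,0,0,0,255],[0.05,0,-0.448,0,0,0,255],[0.15,-0.01,-0.448,0,0,0,255],[0.27,-0.02,-0.448,0,0,0,255],[0.4,-0.02,-0.448,0,0,0,255],[0.53,-0.03,-0.448,0,0,0,255],[0.66,-0.03,-0.448,0,0,0,255],[0.79,-0.04,-0.448,0,0,0,255],[0.9,-0.04,-0.448,0,0,0,255],[0.96,-0.04,-0.448,0,0,0,255],[1,-0.04,-0.448,0,0,0,255],[1,-0.04,-0.448,0,0,0,255]]]'
python3 - <<'E'
from h import *
st()
p=np.array([600.5,47,178])+R.from_euler('xyz',[180,0,87.2],degrees=True).apply([250,-10,-112]);print(p)
plan((*p,87.2),[(590.1,373.3,290,85.4),(590.1,373.3,114,85.4)])
E
```

```text
time_s: 4.37
eef_pos: [602.0, 299.0, 288.3]
ee_rot: [-179.9, 0.0, 87.3]
force: [-0.0, -0.3, -3.0]
gripper_width: 13.1
t4.37 pos [602.  299.  288.3] rot [-1.7986e+02  2.0000e-02  8.7320e+01] F [-0.  -0.3 -3. ] w13.1
[602.72438108 297.19003203 290.        ]
(590.1, 373.3, 290, 85.4) -> [ 0.3016 -0.0653 -0.    ] [ 0.   -0.    0.01] rows>=2
(590.1, 373.3, 114, 85.4) -> [ 0.3016 -0.0653  0.704 ] [ 0.   -0.    0.01] rows>=5
```

```bash
python3 -m pendant '[[[0.1,-0.02,0,0,0,0.01,255],[0.2,-0.04,0,0,0,0.01,255],[0.302,-0.065,0,0,0,0.01,255],[0.302,-0.065,0.1,0,0,0.01,255],[0.302,-0.065,0.23,0,0,0.01,255],[0.302,-0.065,0.37,0,0,0.01,255],[0.302,-0.065,0.5,0,0,0.01,255],[0.302,-0.065,0.6,0,0,0.01,255],[0.302,-0.065,0.65,0,0,0.01,255],[0.302,-0.065,0.68,0,0,0.01,255],[0.302,-0.065,0.7,0,0,0.01,255],[0.302,-0.065,0.7,0,0,0.01,255],[0.302,-0.065,0.7,0,0,0.01,255]]]'
python3 - <<'E'
from h import *
st(); cv2.imwrite("pics/w2.png",cam("wrist")[0]); crop(cam("top")[0],100,190,130,140,4,"t2.png")
E
```

```text
time_s: 5.45
eef_pos: [591.4, 373.5, 116.8]
ee_rot: [179.9, -0.1, 85.4]
force: [0.2, 0.4, -3.7]
gripper_width: 13.0
t5.45 pos [591.4 373.5 116.8] rot [ 1.7986e+02 -7.0000e-02  8.5370e+01] F [ 0.2  0.4 -3.7] w13.0
```

View pics/w2.png

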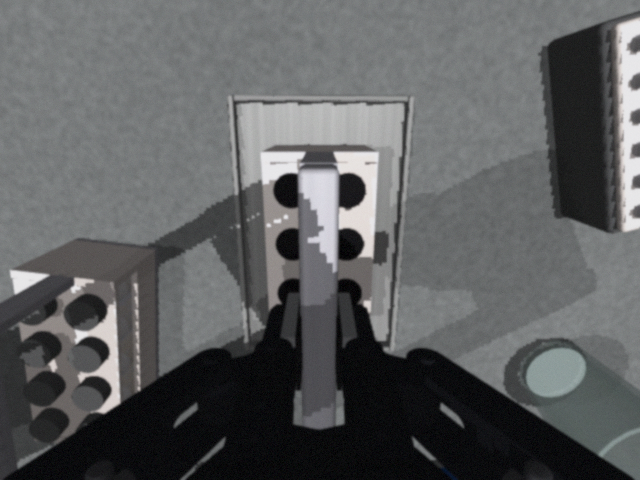

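View pics/t2.png

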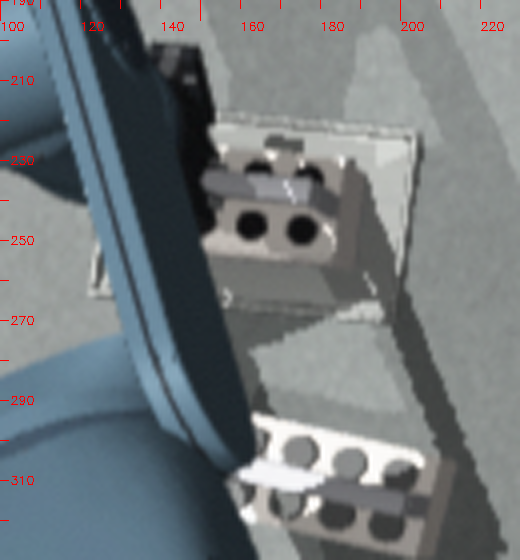

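```bash
python3 -m pendant '[[[0,0,0.008,0,0,0,255],[0,0,0.014,0,0,0,255],[0,0,0.014,0,0,0,255],[0,0,0.014,0,0,0,255]]]'
```

```text
time_s: 5.88
eef_pos: [591.0, 373.8, 112.8]
ee_rot: [179.9, -0.1, 85.4]
force: [0.0, 0.4, 2.2]
gripper_width: 12.6
```

```bash
python3 -m pendant '[[[0,0,0,0,0,0,0],[0,0,0,0,0,0,0],[0,0,0,0,0,0,0],[0,0,0,0,0,0,0],[0,0,0,0,0,0,0],[0,0,-0.1,0,0,0,0],[0,0,-0.25,0,0,0,0],[0,0,-0.41,0,0,0,0],[0,0,-0.57,0,0,0,0],[0,0,-0.7,0,0,0,0],[0,0,-0.7,0,0,0,0],[0,0,-0.7,0,0,0,0]]]'
python3 - <<'E'
from h import *
st(); cv2.imwrite("pics/w3.png",cam("wrist")[0])
plan((590.1,373.3,286.5,85.4),[(590,124,286.5,85.4),(500,-100,286.5,90),(495.2,-352.9,200,103.4)])
E
```

```text
time_s: 6.88
eef_pos: [591.2, 373.9, 289.9]
ee_rot: [179.7, -0.2, 85.4]
force: [0.0, 0.4, -1.9]
gripper_width: 85.3
t6.88 pos [591.2 373.9 289.9] rot [ 1.7969e+02 -1.6000e-01  8.5400e+01] F [ 0.   0.4 -1.9] w85.3
(590, 124, 286.5, 85.4) -> [-0.994   0.0796  0.    ] [0. 0. 0.] rows>=6
(500, -100, 286.5, 90) -> [-1.916  -0.2074 -0.    ] [ 0.      0.     -0.0256] rows>=12
(495.2, -352.9, 200, 103.4) -> [-2.9259 -0.1454  0.346 ] [ 0.   0.  -0.1] rows>=18
```

View pics/w3.png

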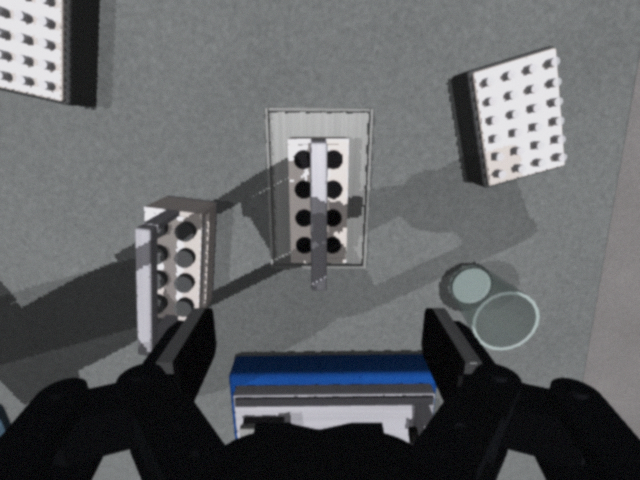

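```bash
python3 -m pendant '[[[-1,-0.1,0,0,0,0,0],[-1,-0.1,0,0,0,0,0],[-1,-0.1,0,0,0,0,0],[-1,-0.1,0,0,0,0,0],[-1,-0.1,0,0,0,0,0],[-1,-0.1,0,0,0,0,0],[-1,-0.1,0,0,0,0,0]]]' && python3 -m pendant '[[[-1,-0.1,0,0,0,0,0],[-1,-0.1,0,0,0,0,0],[-1,-0.1,0,0,0,0,0],[-1,-0.1,0,0,0,0,0],[-1,-0.1,0,0,0,0,0],[-1,-0.1,0,0,0,0,0],[-1,-0.1,0,0,0,0,0]]]'
python3 - <<'E'
from h import *
st()
p=np.array([590.1,373.3,286.5])+R.from_euler('xyz',[180,0,85.4],degrees=True).apply([-500,-50,0]);print(p)
plan((*p,85.4),[(495.2,-352.9,190,103.4)])
f=cam("top")[0]; cv2.imwrite("pics/t3.png",f)
E
```

```text
time_s: 7.52
eef_pos: [543.2, 119.8, 284.4]
ee_rot: [-179.7, 0.2, 85.1]
force: [1.0, -0.3, -0.0]
gripper_width: 85.3
time_s: 8.1
eef_pos: [498.4, -127.1, 284.3]
ee_rot: [-179.8, 0.1, 85.0]
force: [0.2, 1.0, 0.2]
gripper_width: 85.7
t8.10 pos [ 498.4 -127.1  284.3] rot [-1.7976e+02  1.2000e-01  8.5030e+01] F [0.2 1.  0.2] w85.7
[ 500.16159391 -121.07949301  286.5       ]
(495.2, -352.9, 190, 103.4) -> [-0.9259  0.0546  0.386 ] [ 0.   0.  -0.1] rows>=7
```

View pics/t3.png

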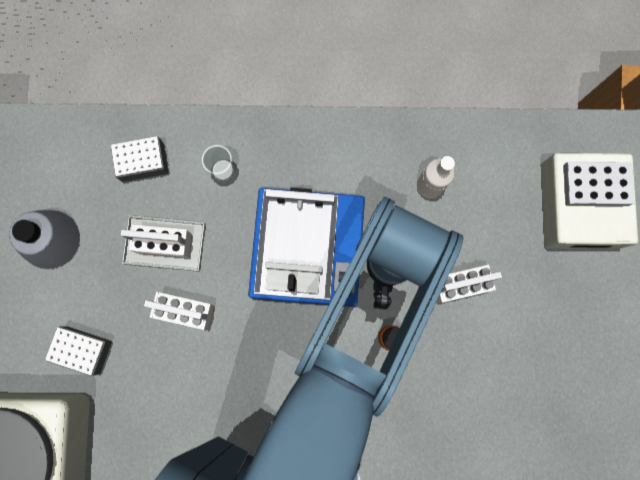

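```bash
python3 -m pendant '[[[-0.926,0.055,0.386,0,0,-0.1,0],[-0.926,0.055,0.386,0,0,-0.1,0],[-0.926,0.055,0.386,0,0,-0.1,0],[-0.926,0.055,0.386,0,0,-0.1,0],[-0.926,0.055,0.386,0,0,-0.1,0],[-0.926,0.055,0.386,0,0,-0.1,0],[-0.926,0.055,0.386,0,0,-0.1,0],[-0.926,0.055,0.386,0,0,-0.1,0],[-0.926,0.055,0.386,0,0,-0.1,0],[-0.926,0.055,0.386,0,0,-0.1,0]]]'
python3 - <<'E'
from h import *
st(); c=cam("wrist"); cv2.imwrite("pics/w4.png",c[0])
print(proj(c,(480.2,-289.5,133)),proj(c,(510.3,-416.3,133)))
E
```

```text
time_s: 8.98
eef_pos: [496.0, -350.7, 190.1]
ee_rot: [180.0, -0.1, 103.5]
force: [-0.1, -0.1, -0.3]
gripper_width: 85.0
t8.98 pos [ 496.  -350.7  190.1] rot [ 1.7999e+02 -6.0000e-02  1.0349e+02] F [-0.1 -0.1 -0.3] w85.0
[318.30454723 156.79904401] [317.79720786 360.23607066]
```

View pics/w4.png

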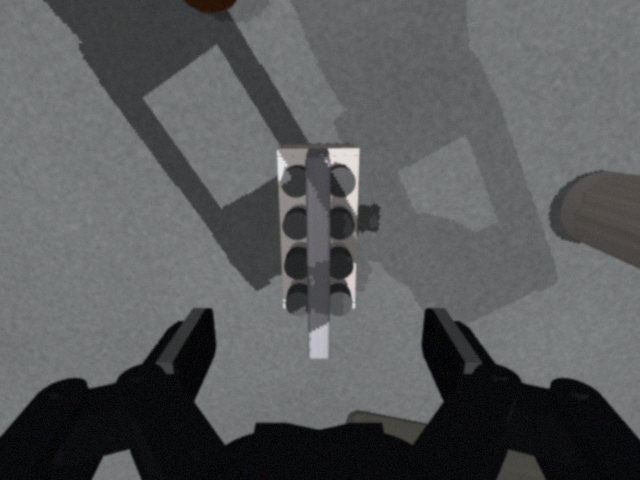

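```bash
python3 -m pendant '[[[0,0,0.14,0,0,0,0],[0,0,0.26,0,0,0,0],[0,0,0.328,0,0,0,0],[0,0,0.328,0,0,0,0],[0,0,0.328,0,0,0,0],[0,0,0.328,0,0,0,255],[0,0,0.328,0,0,0,255],[0,0,0.328,0,0,0,255],[0,0,0.328,0,0,0,255],[0,0,0.328,0,0,0,255],[0,0,0.328,0,0,0,255],[0,0,0.328,0,0,0,255]]]'
python3 - <<'E'
from h import *
o=np.array([584.05,45.75]);a=np.radians(-3.9)
rot=np.array([[np.cos(a),-np.sin(a)],[np.sin(a),np.cos(a)]])
t=o+rot@[12,0];print(t)
plan((495.2,-352.9,108,103.4),[(495.2,-352.9,290,103.4)])
plan((495.2,-352.9,288,103.4),[(540,-150,288,93.4),(*t,288,86.1)])
E
```

```text
time_s: 10.03
eef_pos: [495.9, -353.1, 108.7]
ee_rot: [179.9, 0.1, 103.4]
force: [1.0, -0.8, 2.8]
gripper_width: 13.0
[596.02221135  44.93381651]
(495.2, -352.9, 290, 103.4) -> [ 0.     0.    -0.728] [0. 0. 0.] rows>=5
(540, -150, 288, 93.4) -> [0.748  0.3624 0.    ] [-0.     -0.      0.0556] rows>=5
(np.float64(596.0222113460272), np.float64(44.933816512017025), 288, 86.1) -> [1.4546 0.7611 0.    ] [ 0.     -0.      0.0961] rows>=10
```

```bash
python3 -m pendant '[[[0,0,-0.04,0,0,0,255],[0,0,-0.12,0,0,0,255],[0,0,-0.24,0,0,0,255],[0,0,-0.37,0,0,0,255],[0,0,-0.5,0,0,0,255],[0,0,-0.62,0,0,0,255],[0,0,-0.7,0,0,0,255],[0,0,-0.76,0,0,0,255],[0,0,-0.8,0,0,0,255],[0,0,-0.8,0,0,0,255]]]' && python3 -m pendant '[[[0.03,0.015,0,0,0,0.01,255],[0.1,0.05,0,0,0,0.02,255],[0.2,0.1,0,0,0,0.04,255],[0.31,0.16,0,0,0,0.06,255],[0.42,0.22,0,0,0,0.08,255],[0.53,0.28,0,0,0,0.096,255],[0.62,0.32,0,0,0,0.096,255],[0.69,0.36,0,0,0,0.096,255],[0.73,0.38,0,0,0,0.096,255],[0.73,0.38,0,0,0,0.096,255],[0.73,0.38,0,0,0,0.096,255]]]'
python3 - <<'E'
from h import *
st()
p=np.array([495.2,-352.9,308])+R.from_euler('xyz',[180,0,103.4],degrees=True).apply([.73*250,.38*250,0]);print(p)
plan((*p,86.1),[(596,44.9,308,86.1)])
E
```

```text
time_s: 10.87
eef_pos: [495.5, -353.2, 310.0]
ee_rot: [179.9, 0.1, 103.4]
force: [-0.1, 0.0, -5.5]
gripper_width: 13.0
time_s: 11.78
eef_pos: [545.0, -153.2, 307.0]
ee_rot: [-179.9, 0.0, 86.2]
force: [0.2, 0.2, -6.1]
gripper_width: 12.9
t11.78 pos [ 545.  -153.2  307. ] rot [-1.7988e+02  1.0000e-02  8.6180e+01] F [ 0.2  0.2 -6.1] w12.9
[ 545.31971604 -153.35235139  308.        ]
(596, 44.9, 308, 86.1) -> [0.805  0.1483 0.    ] [0. 0. 0.] rows>=5
```

```bash
python3 -m pendant '[[[0.03,0.005,0,0,0,0,255],[0.1,0.02,0,0,0,0,255],[0.2,0.04,0,0,0,0,255],[0.32,0.06,0,0,0,0,255],[0.44,0.08,0,0,0,0,255],[0.56,0.1,0,0,0,0,255],[0.67,0.12,0,0,0,0,255],[0.75,0.14,0,0,0,0,255],[0.805,0.148,0,0,0,0,255],[0.805,0.148,0.05,0,0,0,255],[0.805,0.148,0.15,0,0,0,255],[0.805,0.148,0.26,0,0,0,255],[0.805,0.148,0.36,0,0,0,255],[0.805,0.148,0.43,0,0,0,255],[0.805,0.148,0.47,0,0,0,255],[0.805,0.148,0.48,0,0,0,255],[0.805,0.148,0.48,0,0,0,255],[0.805,0.148,0.48,0,0,0,255]]]'
python3 - <<'E'
from h import *
st(); cv2.imwrite("pics/w5.png",cam("wrist")[0]); c=cam("scene"); crop(c[0],265,160,140,145,4,"s5.png"); c=cam("top"); crop(c[0],240,175,130,140,4,"t5.png")
E
```

```text
time_s: 13.28
eef_pos: [597.0, 44.5, 189.4]
ee_rot: [179.9, 0.0, 86.1]
force: [-0.0, -0.3, -5.6]
gripper_width: 12.9
t13.28 pos [597.   44.5 189.4] rot [1.7987e+02 1.0000e-02 8.6080e+01] F [-0.  -0.3 -5.6] w12.9
```

View pics/w5.png

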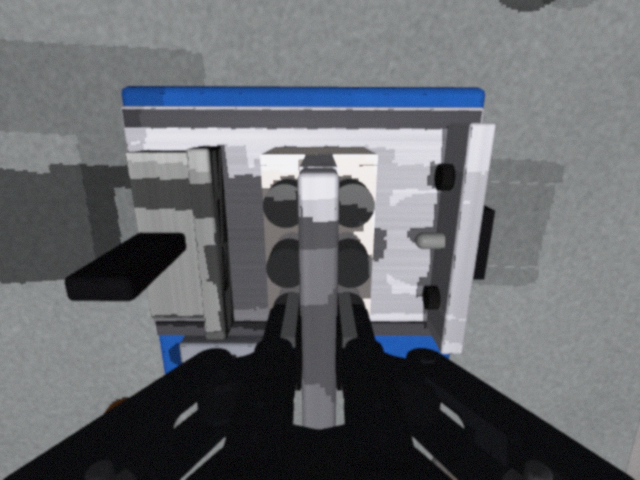

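View pics/s5.png

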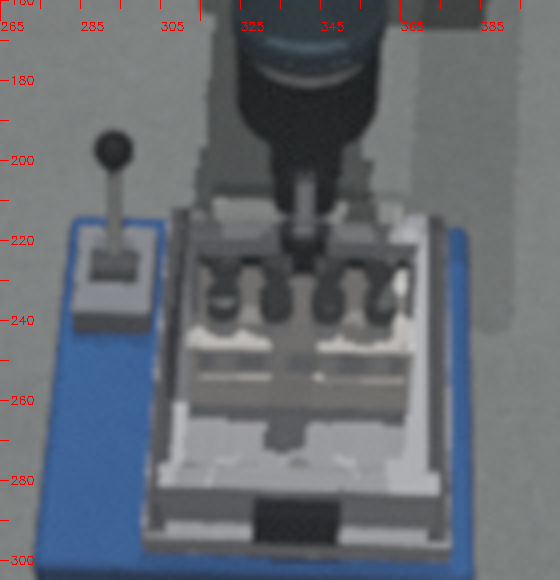

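View pics/t5.png

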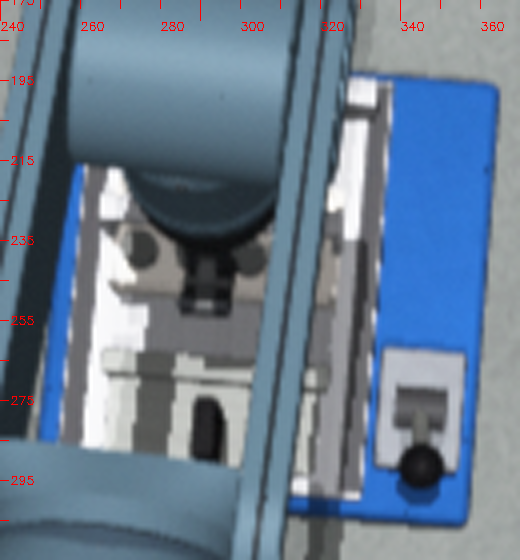

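Run:
```python
from h import *
c=cam("scene")
o=np.array([597,44.5]);a=np.radians(-3.9)
rot=np.array([[np.cos(a),-np.sin(a)],[np.sin(a),np.cos(a)]])
for y in(-65,65):
  for z in (81,143): print(y,z,proj(c,(*(o+rot@[30,y]),z)))
o=np.array([584.05,45.75])
for s in((100,-80,110),(100,80,110),(80,0,88),(-125,-90,70),(-125,90,70)): print(s,proj(c,(*(o+rot@s[:2]),s[2])))
crop(c[0],290,215,100,85,8,"s6.png")
```

```text
-65 81 [312.21489304 261.21626589]
-65 143 [311.6123952  245.54184108]
65 81 [366.73397557 262.76036581]
65 143 [368.0424194  247.10312784]
(100, -80, 110) [304.25571057 273.88446439]
(100, 80, 110) [374.1725616  275.90235945]
(80, 0, 88) [339.25435281 273.13367918]
(-125, -90, 70) [306.15749608 210.35897643]
(-125, 90, 70) [376.18305535 212.19384719]
```

View pics/s6.png

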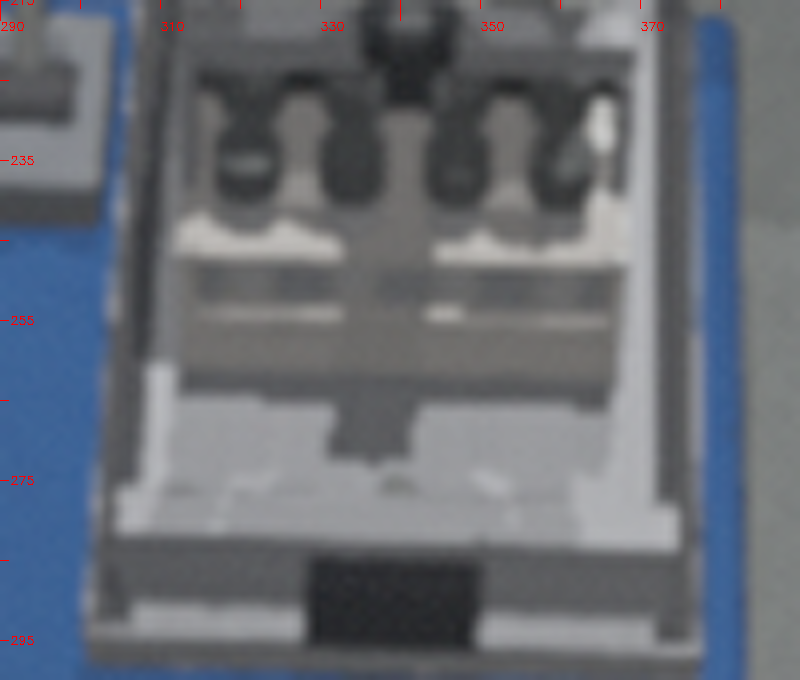

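```bash
python3 -m pendant '[[[0,0,0.015,0,0,0,255],[0,0,0.03,0,0,0,255],[0,0,0.038,0,0,0,255],[0,0,0.042,0,0,0,255],[0,0,0.042,0,0,0,255],[0,0,0.042,0,0,0,255]]]'
```

```text
time_s: 13.98
eef_pos: [596.2, 45.1, 178.6]
ee_rot: [179.9, -0.0, 86.1]
force: [-3.0, -0.1, 3.8]
gripper_width: 12.8
```

```bash
python3 -m pendant '[[[0,0,0,0,0,0,0],[0,0,0,0,0,0,0],[0,0,0,0,0,0,0],[0,0,0,0,0,0,0],[0,0,0,0,0,0,0],[0,0,-0.08,0,0,0,0],[0,0,-0.2,0,0,0,0],[0,0,-0.34,0,0,0,0],[0,0,-0.4,0,0,0,0],[0,0,-0.4,0,0,0,0]]]'
python3 - <<'E'
from h import *
st(); c=cam("wrist");cv2.imwrite("pics/w7.png",c[0])
print(proj(c,(485.8,52,170)))
o=np.array([584.05,45.75]);a=np.radians(-3.9)
rot=np.array([[np.cos(a),-np.sin(a)],[np.sin(a),np.cos(a)]])
for x in(-98.5-17,-98.5+17):
  for y in(-7,7):print(proj(c,(*(o+rot@[x,y]),170)).round(1))
E
```

```text
time_s: 14.82
eef_pos: [598.3, 44.8, 282.7]
ee_rot: [179.5, 0.0, 86.1]
force: [-0.8, -1.0, 0.6]
gripper_width: 85.6
t14.82 pos [598.3  44.8 282.7] rot [1.7948e+02 2.0000e-02 8.6110e+01] F [-0.8 -1.   0.6] w85.6
[167.6778974  238.63074031]
[145.8 247.1]
[142.9 228.9]
[191.8 247. ]
[189.7 228.9]
```

View pics/w7.png

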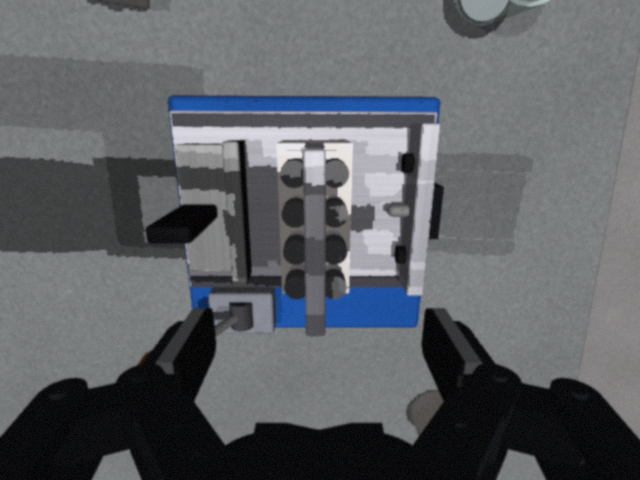

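Run:
```python
from h import *
plan((596,44.9,277.5,86.1),[(485.8,52.4,277.5,-3.9),(485.8,52.4,200,-3.9),(485.8,52.4,138,-3.9)])
```

```text
(485.8, 52.4, 277.5, -3.9) -> [-1.000e-04 -4.418e-01 -0.000e+00] [-0.  -0.   0.5] rows>=13
(485.8, 52.4, 200, -3.9) -> [-1.000e-04 -4.418e-01  3.100e-01] [-0.  -0.   0.5] rows>=13
(485.8, 52.4, 138, -3.9) -> [-1.000e-04 -4.418e-01  5.580e-01] [-0.  -0.   0.5] rows>=13
```

```bash
python3 -m pendant '[[[0,-0.442,0,0,0,0.5,0],[0,-0.442,0,0,0,0.5,0],[0,-0.442,0,0,0,0.5,0],[0,-0.442,0,0,0,0.5,0],[0,-0.442,0,0,0,0.5,0],[0,-0.442,0,0,0,0.5,0],[0,-0.442,0,0,0,0.5,0],[0,-0.442,0,0,0,0.5,0],[0,-0.442,0,0,0,0.5,0],[0,-0.442,0,0,0,0.5,0],[0,-0.442,0,0,0,0.5,0],[0,-0.442,0,0,0,0.5,0],[0,-0.442,0.15,0,0,0.5,0],[0,-0.442,0.31,0,0,0.5,0],[0,-0.442,0.31,0,0,0.5,0],[0,-0.442,0.31,0,0,0.5,0]]]'
python3 - <<'E'
from h import *
st(); c=cam("wrist");cv2.imwrite("pics/w8.png",c[0])
o=np.array([584.05,45.75]);a=np.radians(-3.9)
rot=np.array([[np.cos(a),-np.sin(a)],[np.sin(a),np.cos(a)]])
for x in(-98.5-17,-98.5+17):
  for y in(-7,7):print(proj(c,(*(o+rot@[x,y]),170)).round(1))
E
```

```text
time_s: 16.2
eef_pos: [483.4, 52.8, 197.7]
ee_rot: [-180.0, 0.4, -3.9]
force: [1.2, -0.0, 1.8]
gripper_width: 85.3
t16.20 pos [483.4  52.8 197.7] rot [-179.98    0.43   -3.87] F [ 1.2 -0.   1.8] w85.3
[333.1 308.8]
[307.  308.8]
[334.  249.1]
[306.4 249.1]
```

View pics/w8.png

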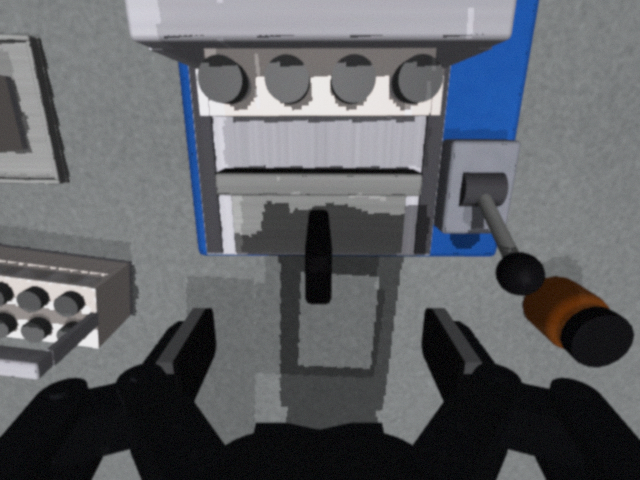

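```bash
python3 -m pendant '[[[0,0,0.12,0,0,0,0],[0,0,0.22,0,0,0,0],[0,0,0.248,0,0,0,0],[0,0,0.248,0,0,0,0],[0,0,0.248,0,0,0,0],[0,0,0.248,0,0,0,255],[0,0,0.248,0,0,0,255],[0,0,0.248,0,0,0,255],[0,0,0.248,0,0,0,255],[0,0,0.248,0,0,0,255],[0,0,0.248,0,0,0,255],[0,0,0.248,0,0,0,255]]]'
```

```text
time_s: 17.25
eef_pos: [485.9, 52.9, 138.5]
ee_rot: [-180.0, -0.0, -3.9]
force: [-1.0, 1.7, 4.2]
gripper_width: 13.2
```

```bash
python3 -m pendant '[[[0.02,0,0,0,0,0,255],[0.05,0,0,0,0,0,255],[0.08,0,0,0,0,0,255],[0.11,0,0,0,0,0,255],[0.14,0,0,0,0,0,255],[0.16,0,0,0,0,0,255],[0.18,0,0,0,0,0,255],[0.2,0,0,0,0,0,255],[0.22,0,0,0,0,0,255],[0.24,0,0,0,0,0,255],[0.26,0,0,0,0,0,255],[0.28,0,0,0,0,0,255],[0.28,0,0,0,0,0,255]]]'
python3 - <<'E'
from h import *
st(); c=cam("wrist");cv2.imwrite("pics/w9.png",c[0]); c=cam("scene"); crop(c[0],290,205,100,90,8,"s9.png")
E
```

```text
time_s: 18.33
eef_pos: [554.9, 47.8, 138.5]
ee_rot: [180.0, 0.1, -3.9]
force: [-5.2, 0.2, 7.6]
gripper_width: 12.9
t18.33 pos [554.9  47.8 138.5] rot [ 1.80e+02  1.30e-01 -3.89e+00] F [-5.2  0.2  7.6] w12.9
```

View pics/w9.png

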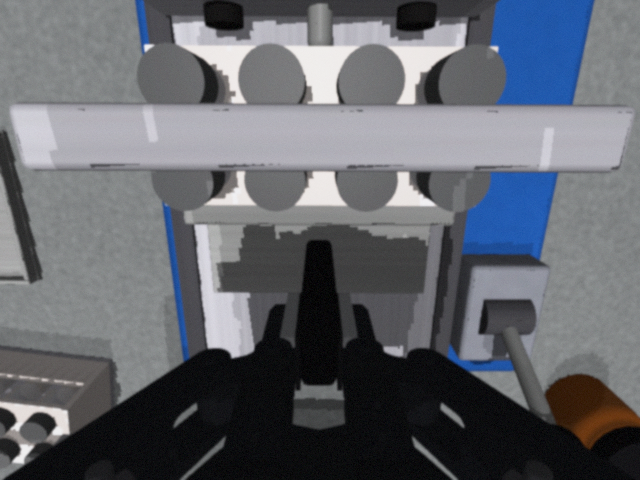

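View pics/s9.png

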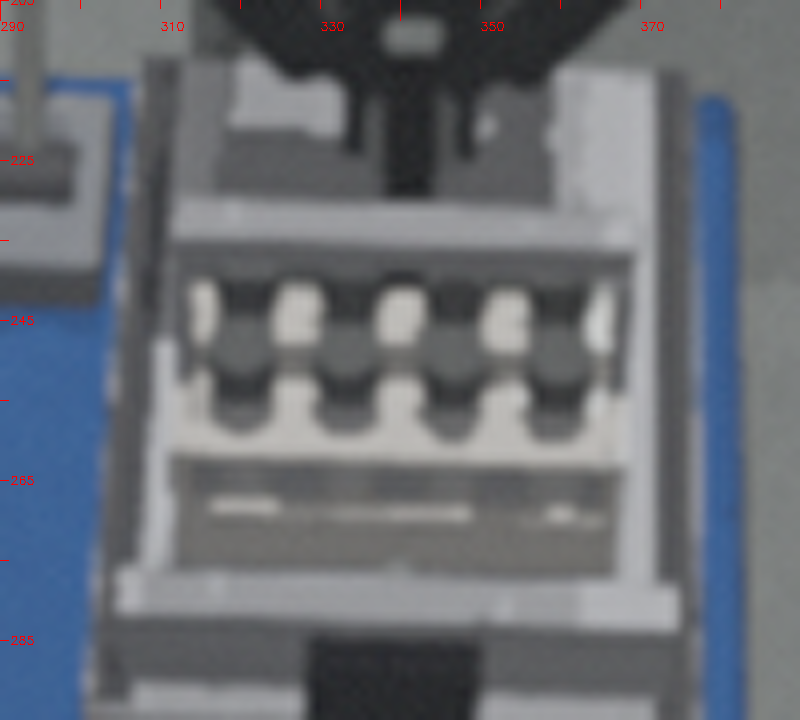

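```bash
python3 -m pendant '[[[0.008,0,0,0,0,0,255],[0.016,0,0,0,0,0,255],[0.024,0,0,0,0,0,255],[0.032,0,0,0,0,0,255],[0.04,0,0,0,0,0,255],[0.048,0,0,0,0,0,255],[0.048,0,0,0,0,0,255]]]' && python3 -m pendant '[[[0.008,0,0,0,0,0,255],[0.008,0,0,0,0,0,255]]]' && python3 -m pendant '[[[0.006,0,0,0,0,0,255],[0.006,0,0,0,0,0,255]]]'
```

```text
time_s: 19.02
eef_pos: [564.9, 47.1, 138.5]
ee_rot: [180.0, 0.3, -3.9]
force: [-12.7, 0.8, 11.0]
gripper_width: 13.4
time_s: 19.18
eef_pos: [566.6, 47.0, 138.5]
ee_rot: [180.0, 0.3, -3.9]
force: [-12.2, -0.5, 10.7]
gripper_width: 13.0
time_s: 19.35
eef_pos: [567.8, 46.9, 138.5]
ee_rot: [180.0, 0.4, -3.9]
force: [-13.8, 0.6, 12.4]
gripper_width: 13.0
```

```bash
python3 -m pendant '[[[0.006,0,0,0,0,0,255],[0.006,0,0,0,0,0,255]]]' && python3 -m pendant '[[[0.006,0,0,0,0,0,255],[0.006,0,0,0,0,0,255]]]'
python3 - <<'E'
from h import *
st(); c=cam("wrist");cv2.imwrite("pics/w10.png",c[0][:250]); c=cam("scene"); crop(c[0],290,205,100,90,8,"s10.png")
E
```

```text
time_s: 19.52
eef_pos: [569.2, 46.8, 138.5]
ee_rot: [180.0, 0.4, -3.9]
force: [-14.2, 0.8, 12.6]
gripper_width: 12.9
time_s: 19.68
eef_pos: [570.5, 46.7, 138.5]
ee_rot: [180.0, 0.4, -3.9]
force: [-14.0, 0.2, 12.4]
gripper_width: 13.4
t19.68 pos [570.5  46.7 138.5] rot [179.97   0.4   -3.88] F [-14.    0.2  12.4] w13.4
```

View pics/w10.png

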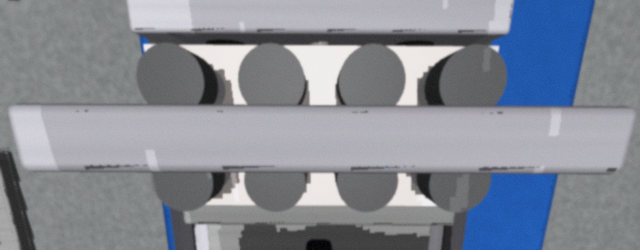

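View pics/s10.png

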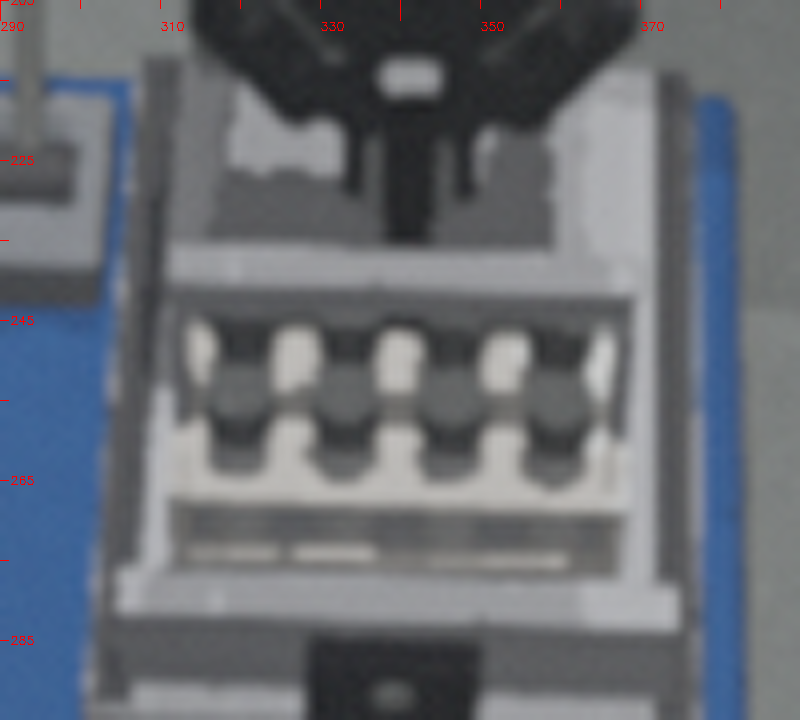

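```bash
python3 -m pendant '[[[0.006,0,0,0,0,0,255],[0.006,0,0,0,0,0,255]]]' && python3 -m pendant '[[[0.005,0,0,0,0,0,255],[0.005,0,0,0,0,0,255]]]'
```

```text
time_s: 19.95
eef_pos: [571.0, 46.7, 138.5]
ee_rot: [180.0, 0.5, -3.9]
force: [-18.0, 0.6, 15.1]
gripper_width: 13.2
time_s: 20.12
eef_pos: [571.0, 46.7, 138.5]
ee_rot: [180.0, 0.7, -3.9]
force: [-21.0, 0.6, 17.8]
gripper_width: 12.9
```

```bash
python3 -m pendant '[[[0.004,0,0,0,0,0,255],[0.004,0,0,0,0,0,255],[0.004,0,0,0,0,0,0],[0.004,0,0,0,0,0,0],[0,0,0,0,0,0,0],[0,0,0,0,0,0,0],[0,0,0,0,0,0,0],[0,0,0,0,0,0,0],[0,0,-0.1,0,0,0,0],[0,0,-0.2,0,0,0,0],[0,0,-0.3,0,0,0,0],[0,0,-0.3,0,0,0,0],[0,0,-0.3,0,0,0,0]]]'
python3 - <<'E'
from h import *
st(); c=cam("wrist");cv2.imwrite("pics/w11.png",c[0]); c=cam("scene"); crop(c[0],265,175,125,125,6,"s11.png")
E
```

```text
time_s: 21.2
eef_pos: [578.0, 46.2, 214.7]
ee_rot: [180.0, -0.2, -3.9]
force: [-0.5, -0.2, -1.1]
gripper_width: 85.3
t21.20 pos [578.   46.2 214.7] rot [179.99  -0.22  -3.89] F [-0.5 -0.2 -1.1] w85.3
```

View pics/w11.png

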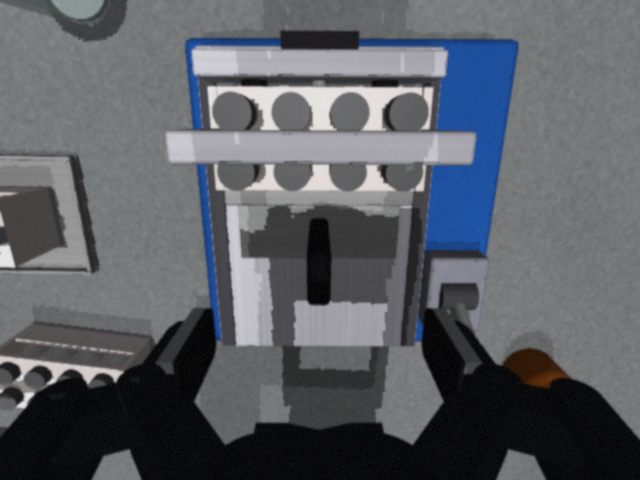

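View pics/s11.png

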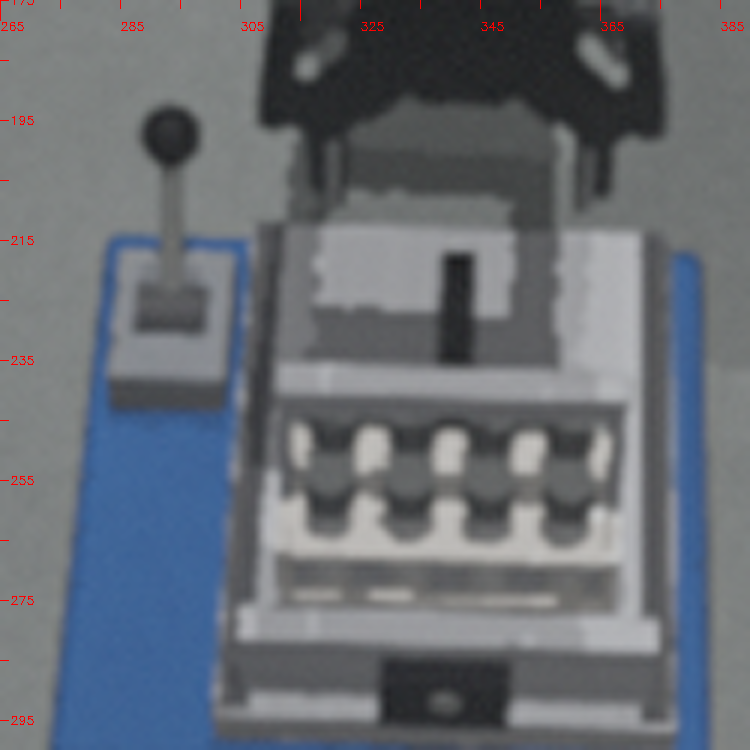

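Run:
```python
from h import *
plan((576.8,46.2,213,-3.9),[(426.2,-63.7,240,-3.9),(426.2,-63.7,137,-3.9)])
c=(None,)+cam("top")[1:];print(atz(c,(392,338),75))
```

```text
(426.2, -63.7, 240, -3.9) -> [-0.5711  0.4796 -0.108 ] [0. 0. 0.] rows>=5
(426.2, -63.7, 137, -3.9) -> [-0.5711  0.4796  0.304 ] [0. 0. 0.] rows>=5
[ 366.7959207  -177.49927103   75.        ]
```

```bash
python3 -m pendant '[[[0,0,-0.108,0,0,0,255],[-0.15,0.12,-0.108,0,0,0,255],[-0.3,0.25,-0.108,0,0,0,255],[-0.45,0.38,-0.108,0,0,0,255],[-0.571,0.48,-0.108,0,0,0,255],[-0.571,0.48,-0.108,0,0,0,255],[-0.571,0.48,0,0,0,0,255],[-0.571,0.48,0.12,0,0,0,255],[-0.571,0.48,0.24,0,0,0,255],[-0.571,0.48,0.304,0,0,0,255],[-0.571,0.48,0.304,0,0,0,255],[-0.571,0.48,0.304,0,0,0,255]]]'
python3 - <<'E'
from h import *
st(); c=cam("wrist");cv2.imwrite("pics/w12.png",c[0]); c=cam("top"); crop(c[0],240,175,140,145,5,"t12.png"); c=cam("scene"); crop(c[0],265,165,125,125,5,"s12.png")
E
```

```text
time_s: 22.35
eef_pos: [425.1, -63.3, 135.9]
ee_rot: [-179.9, 0.2, -3.9]
force: [0.0, -0.5, 0.3]
gripper_width: 0.2
t22.35 pos [425.1 -63.3 135.9] rot [-179.93    0.21   -3.9 ] F [ 0.  -0.5  0.3] w0.2
```

View pics/w12.png

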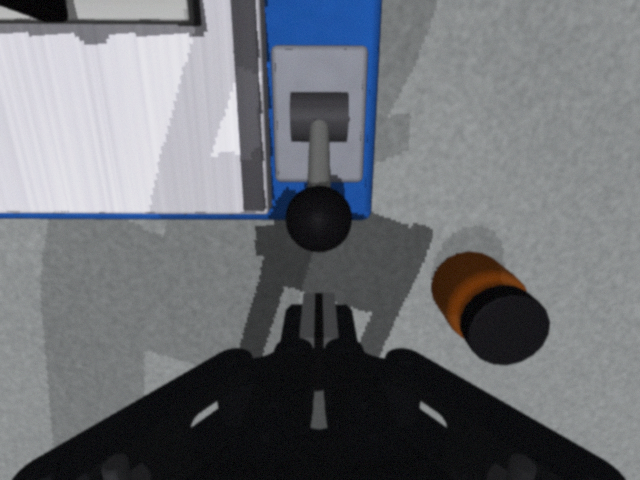

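View pics/t12.png

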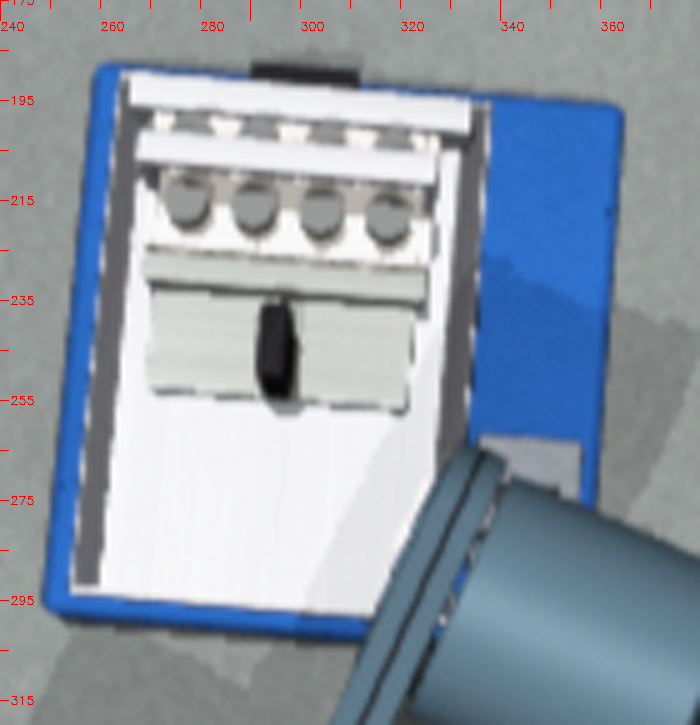

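View pics/s12.png

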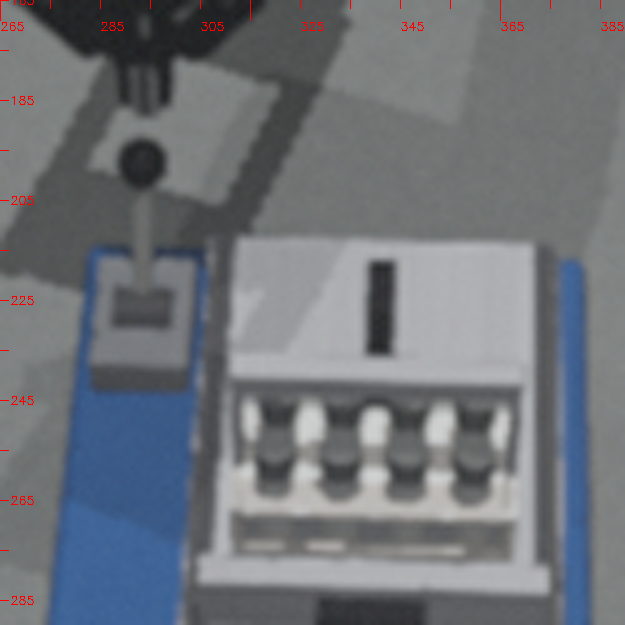

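```bash
python3 -m pendant '[[[0.03,0,0,0,0,0,255],[0.06,0,0,0,0,0,255],[0.09,0,0,0,0,0,255],[0.12,0,0,0,0,0,255],[0.15,0,0,0,0,0,255],[0.18,0,0,0,0,0,255],[0.21,0,0,0,0,0,255],[0.24,0,0,0,0,0,255],[0.27,0,0,0,0,0,255],[0.3,0,0,0,0,0,255],[0.33,0,0,0,0,0,255],[0.35,0,0,0,0,0,255],[0.37,0,0,0,0,0,255],[0.37,0,0,0,0,0,255]]]'
python3 - <<'E'
from h import *
c=cam("top"); f=atz(c,(295.2,245),170); b0=atz(c,((137+240*5)/5,(147+175*5)/5),203); b1=atz(c,(240+436/5,175+167/5),203)
a=np.radians(-3.9); rot=np.array([[np.cos(a),-np.sin(a)],[np.sin(a),np.cos(a)]])
for p in(f,b0,b1): print(rot.T@(p[:2]-[584.05,45.75]))
E
```

```text
time_s: 23.67
eef_pos: [519.5, -70.1, 136.9]
ee_rot: [180.0, -0.0, -3.9]
force: [1.2, -0.2, 0.5]
gripper_width: 0.2
[-17.05026757  -1.67035083]
[61.40125647 63.71899438]
[ 62.83563199 -65.07381993]
```

```bash
python3 -m pendant '[[[0.012,0,0,0,0,0,255],[0.012,0,0,0,0,0,255]]]' && python3 -m pendant '[[[0.008,0,0,0,0,0,255],[0.008,0,0,0,0,0,255]]]'
python3 - <<'E'
from h import *
st(); c=cam("scene"); crop(c[0],265,165,125,125,5,"s13.png")
c=cam("wrist");cv2.imwrite("pics/w13.png",c[0])
E
```

```text
time_s: 23.88
eef_pos: [521.7, -70.2, 137.1]
ee_rot: [-180.0, -0.0, -3.9]
force: [-0.5, 0.2, -0.5]
gripper_width: -0.0
time_s: 24.05
eef_pos: [522.0, -70.2, 137.0]
ee_rot: [-180.0, 0.2, -3.9]
force: [-4.8, 0.2, 3.2]
gripper_width: 0.1
t24.05 pos [522.  -70.2 137. ] rot [-179.99    0.19   -3.88] F [-4.8  0.2  3.2] w0.1
```

View pics/s13.png

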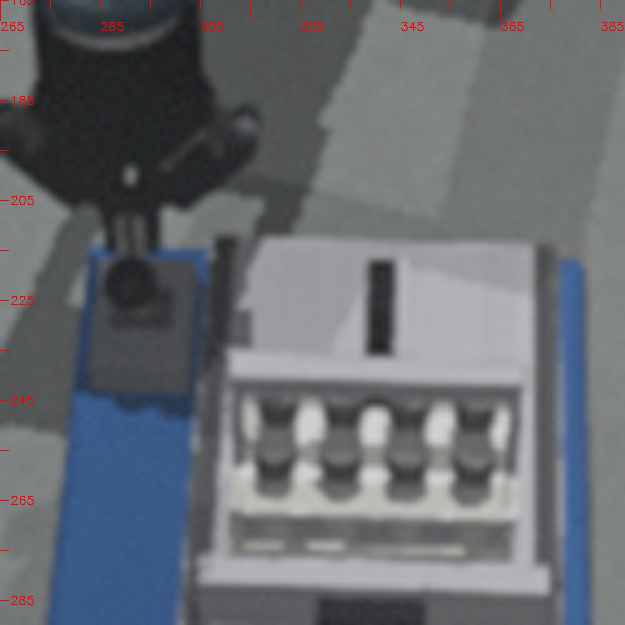

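View pics/w13.png

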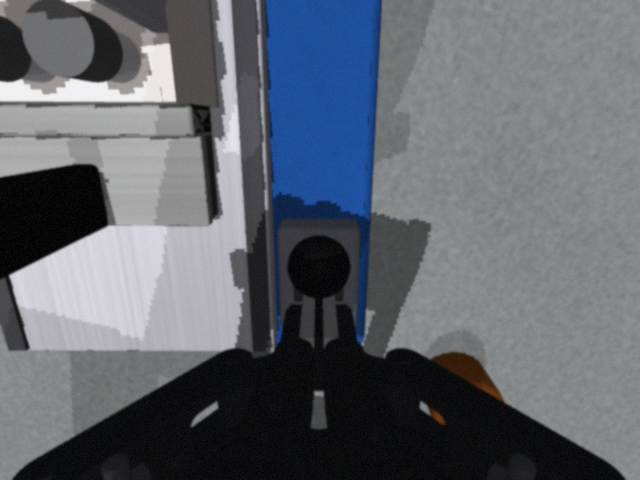

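```bash
python3 -m pendant '[[[0.006,0,0,0,0,0,255],[0.01,0,0,0,0,0,255],[0.01,0,0,0,0,0,255]]]' && python3 -m pendant '[[[-0.06,0,0,0,0,0,255],[-0.15,0,0,0,0,0,255],[-0.25,0,0,0,0,0,255],[-0.25,0,-0.1,0,0,0,255],[-0.3,0,-0.25,0,0,0,255],[-0.4,0.1,-0.4,0,0,0,255],[-0.5,0.2,-0.5,0,0,0,255],[-0.5,0.3,-0.5,0,0,0,255],[-0.5,0.3,-0.5,0,0,0,255],[-0.5,0.3,-0.5,0,0,0,255]]]'
python3 - <<'E'
from h import *
st(); c1=cam("top"); cv2.imwrite("pics/t14.png",c1[0]); crop(c1[0],240,175,130,140,5,"t14c.png"); c=cam("scene"); cv2.imwrite("pics/s14.png",c[0]);crop(c[0],265,185,125,120,6,"s14c.png")
E
```

```text
time_s: 24.4
eef_pos: [522.3, -70.1, 136.8]
ee_rot: [-180.0, 0.5, -3.9]
force: [-12.9, -1.0, 8.2]
gripper_width: -0.2
time_s: 25.23
eef_pos: [396.3, -138.3, 263.1]
ee_rot: [179.9, -0.2, -4.1]
force: [0.1, -0.2, -0.5]
gripper_width: 0.5
t25.23 pos [ 396.3 -138.3  263.1] rot [ 1.7992e+02 -1.6000e-01 -4.1000e+00] F [ 0.1 -0.2 -0.5] w0.5
```

View pics/t14c.png

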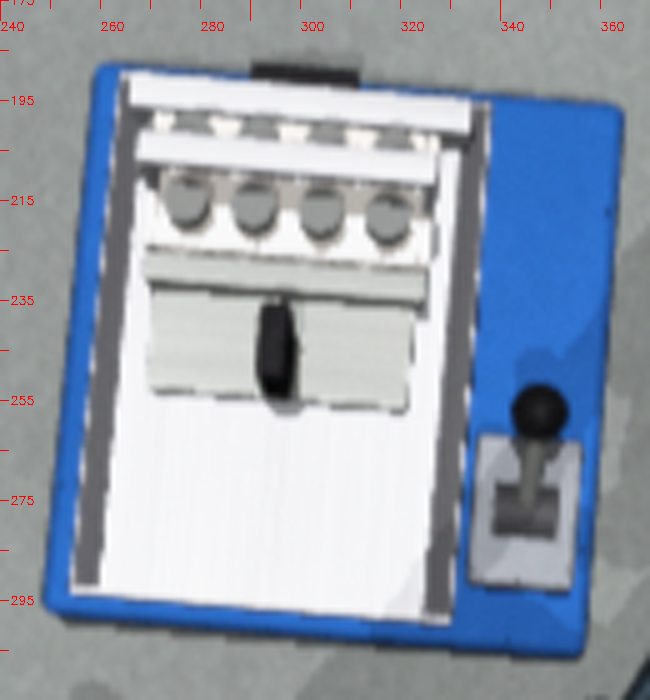

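View pics/s14c.png

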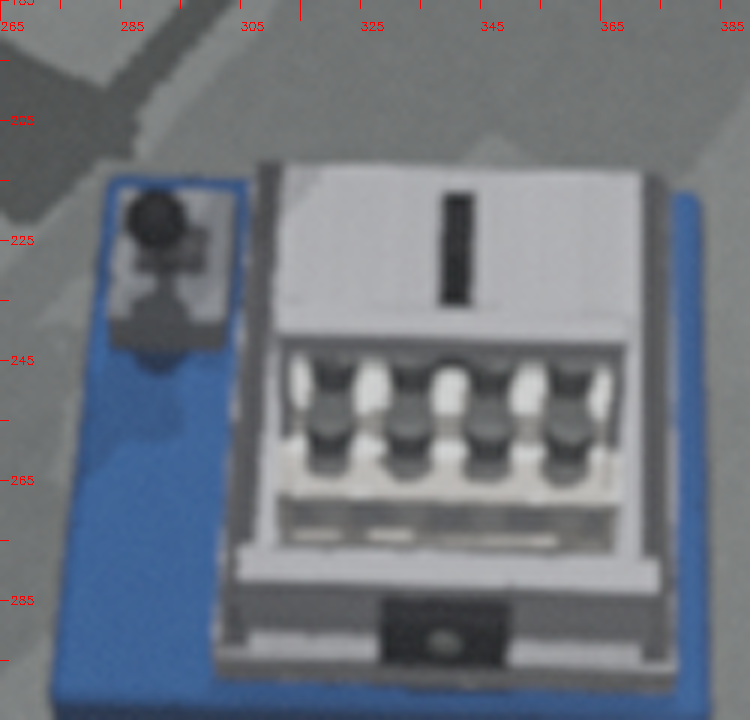

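View pics/s14.png

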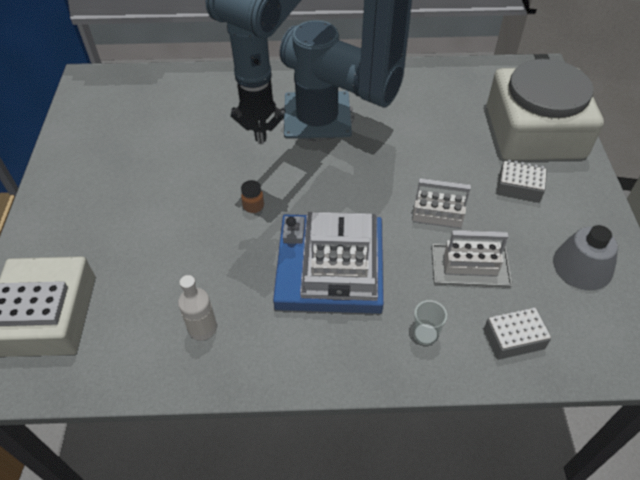

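Run:
```python
from h import *
c=cam("top");s=cam("scene"); x,_=tri(c,(347.8,257.3),s,(291,221.5)); a=np.radians(-3.9)
rot=np.array([[np.cos(a),-np.sin(a)],[np.sin(a),np.cos(a)]]); print(rot.T@(x[:2]-[584.05,45.75]),x[2])
for n,p in (("pinback",(0,0)),): pass
st(); manip.close_job()
```

```text
[ -30.95077336 -119.23395078] 138.0780425020867
t25.43 pos [ 396.2 -135.8  261.3] rot [-1.7993e+02  7.0000e-02 -3.8300e+00] F [-0.4  0.2  0.1] w-0.1
the job is handed in; nothing more can be done
```

The job is done and handed in at 25.4 s, well inside the 72 s limit.

- **Empty rack:** it is off the deck and stands upright in the steel tray.
- **Tall-tube rack:** I stood it in the middle of the deck and let go. I then pushed the clamp up behind it until it stopped moving, at about 21 N.
- **Start lever:** I threw it only after that, until it stopped at about 13 N.

**Last checks:**
- The rack's carrying bar lies at about x = 62 mm in the shaker's frame, which is the home position, and runs parallel to the fence to within about 1.5 mm.
- The back of the pin still shows through the fence, and there is no visible gap at the clamp bar.
- The lever ball is at x = -31 mm; fully thrown is -31.6 mm.
- The short-tube rack, bottles and glassware look unmoved, and the arm touches nothing.

**Disagreements:**
- The overhead camera put the clamp fin at x = -17 mm. The gripper's travel gives -13 mm, which matches a rack held home. I put the gap down to the fin's dark side face shifting the camera reading.
- The wrist camera read up to about 4 mm off the overhead one in a few views. It did not affect any grasp or placing.
- The pin's depth was not measured directly. I judged it from the rack's position and from the pin showing through the fence.

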